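# Show the learner the hammer and the nail

## Robot

A 6-joint arm with a two-finger parallel gripper is mounted at the origin on the work surface. World frame = base frame: x ahead of the robot, y to its left, z up, the work surface at z = 0. Lengths are in m, angles in rad, forces in N, time in s.
With the tool pointing down it reaches from about 0.375 to 0.9 m from the base axis. Payload 3.1 kg.
Tool frame: the origin (TCP) lies between the finger pads; the fingertips stand 22 mm ahead of it and the grasp point (between the pads) lies 3 mm ahead of it; z points along the fingers, y is the line along which they close (so a half turn about z gives the same grasp; the last joint's range is limited). The gripper opens to 87 mm and grips with 3 to 60 N. Pads are 19 mm wide; open, the fingers measure 117 mm over their backs; the gripper's body (75 mm by 190 mm) begins 51 mm behind the grasp point.
Start: joints at [-1.514, 0.527, 1.433, -0, 1.181, -0.178], TCP at [0.146, -0.608, 0.245] pointing down, gripper open.
Joint ranges: [-3.08, 3.08], [-0.75, 2.2], [0.22, 2.44], [-1.43, 4.57], [0, 2.65], [-2.85, 2.85]. Speed limits (rad/s): [2.79, 2.79, 3.14, 3.14, 3.14, 3.14].

## Interface

Orientations are given as a unit quaternion [x, y, z, w].
In Python, from rig import get_obs, camera, get_calibration, hand_in, cut_out gives the robot as it stands.
- The arm moves only by the shell command python3 -m inch 'ROWS' [OPENING] [FORCE]. ROWS is JSON, one flat list of numbers, 6 for each row, row after row: the shift along the tool's x, y, z scaled (see below), then the turn, a rotation vector about the tool's x, y, z scaled (see below). A call has 1 to 20 rows; each row is the pose to reach, as a shift and turn from the pose commanded when the call began, along the tool's axes at that moment; what a row does not reach only later rows make up. The controller multiplies each number of a shift by 0.08 m and each number of a turn by 90 degrees. A row lasts 1/12 s, in which the tool goes at most 41.7 mm and 7.16 degrees, less where a joint would pass 70% of its speed; a pose out of reach is approached as far as the arm can. A call with a number of a shift or a turn outside -1 to 1 is refused whole. A call with a gripper value outside its range is refused whole. OPENING is the finger opening in mm, from 0 to 87, set as the call begins (- or left out, the last holds). The fingers move at their own pace and stop on an object; FORCE is the grip in N (left out, the last holds). Time passes only in rows, so rows that repeat a pose let the fingers close. It gives the time, the measured TCP pose, the force, the opening and the grip force at its end, in the units of the state.
- get_obs(): the state, without advancing time (a new reading comes with each control period).
- camera(name): name is "side" or "top"; returns the picture (384x512x3 uint8, red, green, blue); there is no depth.
- get_calibration(name): a dict with "vertical_fov" (degrees; the focal length in pixels is half the picture's height over the tangent of half this angle, whatever the lens; pixels are square), "cx", "cy" (the principal point, pixels), "T" (4x4, takes a point from camera to world coordinates). Camera axes: x right, y down, z forward; pixel columns grow to the right and rows downward; lengths in m; the calibration is good to about 2 mm. A picture is of the moment at which its call begins. get_calibration takes no time and is no camera call.
- hand_in(): hands the job in; it is judged then, once.
Trained networks look in the newest picture that a camera, given by its name, has taken for a name from the list of things; names that differ only in an ending like _2 or _b are one class to them, and where a whole thing is asked for, a point or a joint stands for the part that bears it (a point fixed in the world has none). Each returns a list of dicts, best first, with "conf" (0 to 1); they miss things now and then, are a little off and sometimes report something else, mostly with a low value. They report only what shows in the picture. A call takes as long as a camera call.
- cut_out(camera, thing): "region" (384x512 bool, what is visible of it) and "bbox" ([left, top, right, bottom] in pixels, round what is visible of it).
The state is a dict: "time": time; "q": joint angles; "joint_velocities": joint speeds; "joint_torque": joint torques, N m; "position": TCP position; "tool_rot": TCP orientation; "ft_force": force on the tool from outside, world axes, zero at the start; "moment": the same for the moment, N m; "grip_width": finger opening in m; "grip_force": force on a finger pad.
Only numpy, scipy, OpenCV 4.12 (cv2) and the standard library are available. Lean on these libraries where they do the work, as an engineer would, in place of code of your own. Each camera call takes 0.05 s, during which the arm holds its last target. There are 200 camera calls.

## Task

Show the learner what to do next on the clamped panel: point at the steel head of the claw hammer (not the cross-peen hammer), holding the fingertips two or three centimetres above it for two seconds, then point in the same way at the one nail that is not yet driven home, with the fingertips two or three centimetres above its head. Finish while still pointing at that nail, and touch nothing at all: the tools stay lying where they are.

Things in the scene. Friction and masses are not known exactly. Their poses are not given: they have to be found in the camera images.
- claw_hammer: claw hammer, lying on its side on the board, loose. Origin: on the board under the middle of its head. x runs along the handle (red shaft, black grip, ends at x = 287 mm), y along the head towards the claw, z up. All of it is up to 28 mm high. Steel head 28 mm wide in x, from the round striking face at y = -60 mm to the split claw, which curves towards the handle and ends near y = 80, x = 35 mm.
- claw_head (a point): the point to show on the claw hammer: the middle of the upper side of its steel head, where the handle enters (28 mm above the board); same axes as the hammer.
- peen_hammer: the cross-peen hammer, not to be pointed at: same handle, same origin and axes, but its head has a square face at y = -54 mm and a straight wedge that ends at y = +59 mm. It lies beside the claw hammer; which of the two is left or right varies.
- peen_head (a point): the middle of the upper side of the cross-peen hammer's head (28 mm above the board).
- nail_standing: the one nail not yet driven home: fixed, upright, steel, shank 4 mm, round flat head 10 mm across, standing 38 to 46 mm out of the wooden ledge. Origin: centre of the top of its head; z up. The three other nails of the row are driven home (heads 1.5 mm above the ledge), 40 mm or more away; it may be any of the four places in the row.
- panel: workpiece, fixed: two larch boards side by side, together 300 (x) by 180 (y) by 28 mm, with a ledge 50 by 180 mm across them at x = -80 mm, top at z = 66 mm, that carries the row of four nails along y. Origin: centre of its underside, on the bench board. An F-clamp holds it: screw at x = 100, y = 60 mm, handle up to z = 202 mm, bar at y = 145 mm.
- board: the wooden bench board on feet, fixed: 440 (x) by 700 (y) mm, top 50 mm above the table. Origin: on the table under its centre, z up. The panel lies at its left (+y), the hammers at its right (-y), heads towards the robot.
- discs: bystander: a small stack of four thin plywood discs, 51 mm across, 16 mm high, on the board; origin under its centre.
- rasp: bystander: a rasp lying along x on the table to the right of the board, 310 mm long, 29 mm high; origin on the table under it.
- loose_clamp: bystander: an F-clamp lying on the table to the left of the board, about 260 by 150 mm, 34 mm high; origin on the table under it.

How it is judged:
On the way, in this order (a step that is already met when the one before it is completed fails the run):
1. the gripper points at the claw hammer's head from just above it for 1.5 s (x of the grasp point in the frame of claw_head between -0.03 and 0.03 m and y of the grasp point in the frame of claw_head between -0.065 and 0.068 m and z of the grasp point in the frame of claw_head between 0.012 and 0.07 m), for 1.5 s.
2. the gripper points at the head of the standing nail from just above it for 1 s (horizontal distance between the grasp point and nail_standing below 0.02 m and z of the grasp point in the frame of nail_standing between 0.012 and 0.07 m), for 1 s.
At the end, for the whole second after the job is handed in: still pointing at the standing nail: grasp point (between the pads) within 20 mm of its axis and 12 to 70 mm above its head, so fingertips some 0 to 50 mm above it, touching nothing; hammers, discs, rasp and loose clamp at rest within 8 mm of their starts (all of step 2 and distance of each of claw_hammer, peen_hammer, discs, rasp, loose_clamp from where it was at the start of the episode below 0.008 m and linear speed of each of claw_hammer, peen_hammer, discs, rasp, loose_clamp below 0.02 m/s).
It fails at once if the robot touches anything (over 0.5 N) (contact force between any of the fingers, the arm and anything else above 0.5 N).
It fails at once if a tool or the discs are moved or lifted (over 10 mm) (distance of any of claw_hammer, peen_hammer, discs, rasp, loose_clamp from where it was at the start of the episode above 0.01 m).
It fails at once if the cross-peen hammer is pointed at instead: the grasp point comes within 45 mm above its head (x of the grasp point in the frame of peen_head between -0.03 and 0.03 m and y of the grasp point in the frame of peen_head between -0.065 and 0.068 m and z of the grasp point in the frame of peen_head between -0.02 and 0.045 m).
It also fails if it takes over 45 s, if anything falls off the work surface, if the arm or the gripper's body presses on something with over 40 N, if the wrist force passes 120 N, or if a joint passes its speed limit or range.

## Working session

There is one attempt and no reset: what is moved stays moved. The work goes in short steps, Python scripts to look and compute and a shell command to move; the robot and the scene stay as the last step left them, time stands still between calls to the robot, and variables do not carry over. Pictures are saved under pics/ and viewed, at most 10 in all, crops included, and the job is handed in when it is done.

```bash
mkdir -p pics; cat > h.py <<'E'
import numpy as np,cv2
from rig import *
def ray(cam,u,v):
    c=get_calibration(cam);T=np.array(c["T"]);f=192/np.tan(np.radians(c["vertical_fov"])/2)
    return T[:3,3],T[:3,:3]@np.array([(u-c["cx"])/f,(v-c["cy"])/f,1])
def onz(cam,u,v,z):
    o,d=ray(cam,u,v);return o+d*(z-o[2])/d[2]
def proj(cam,p):
    c=get_calibration(cam);T=np.array(c["T"]);f=192/np.tan(np.radians(c["vertical_fov"])/2)
    q=T[:3,:3].T@(np.array(p)-T[:3,3]);return f*q[0]/q[2]+c["cx"],f*q[1]/q[2]+c["cy"]
E
python3 - <<'E'
from h import *
np.set_printoptions(precision=3,suppress=True)
o=get_obs();print(o["time"],o["position"],o["tool_rot"])
for c in("top","side"):
    im=camera(c);cv2.imwrite(f"pics/{c}0.png",cv2.resize(im[:,:,::-1],(800,600),interpolation=cv2.INTER_CUBIC))
    print(c,get_calibration(c))
    for t in("claw_hammer","peen_hammer","nail_standing","panel","board"):
        for r in cut_out(c,t)[:2]:
            m=r["region"];v,u=np.nonzero(m);print(t,round(r["conf"],2),r["bbox"],u.mean().round(1),v.mean().round(1),m.sum())
E
```

```text
0.0 [ 0.146 -0.607  0.244] [ 0.993  0.118  0.    -0.001]
top {'vertical_fov': 45.780993920170616, 'cx': 261.0403113199404, 'cy': 185.66739580520942, 'T': array([[ 0.019, -0.998,  0.067,  0.485],
       [-1.   , -0.019, -0.005,  0.064],
       [ 0.006, -0.067, -0.998,  1.584],
       [ 0.   ,  0.   ,  0.   ,  1.   ]])}
claw_hammer 0.58 [339.2, 117.0, 382.0, 205.5] 359.4 165.6 932
peen_hammer 0.86 [292.8, 133.5, 328.5, 218.0] 315.3 178.9 850
panel 0.87 [166.2, 140.5, 248.7, 234.4] 218.0 188.3 5137
board 0.88 [185.0, 127.8, 394.9, 259.0] 300.7 192.0 20017
board 0.38 [166.6, 143.6, 251.6, 235.4] 218.3 188.6 5146
side {'vertical_fov': 44.47317225948241, 'cx': 254.70611462623899, 'cy': 192.71130343046894, 'T': array([[ 0.899, -0.203,  0.388, -0.135],
       [-0.437, -0.45 ,  0.779, -1.382],
       [ 0.016, -0.87 , -0.493,  1.037],
       [ 0.   ,  0.   ,  0.   ,  1.   ]])}
claw_hammer 0.83 [279.5, 228.7, 356.4, 268.8] 315.2 246.8 733
peen_hammer 0.97 [249.4, 218.4, 325.9, 241.0] 284.2 227.4 702
panel 0.7 [195.3, 140.7, 281.9, 204.1] 250.2 183.0 1292
board 0.92 [190.5, 172.0, 365.2, 298.9] 283.0 245.5 7873
```

View pics/top0.png

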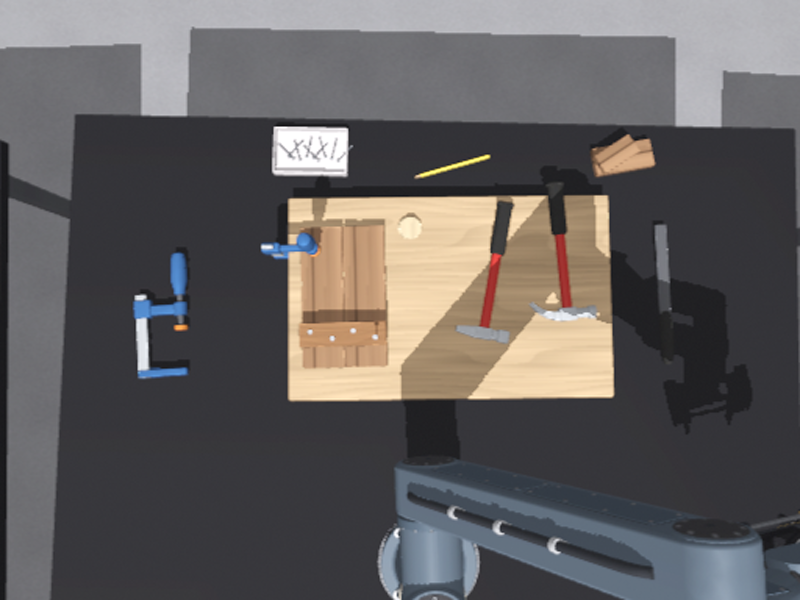

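View pics/side0.png

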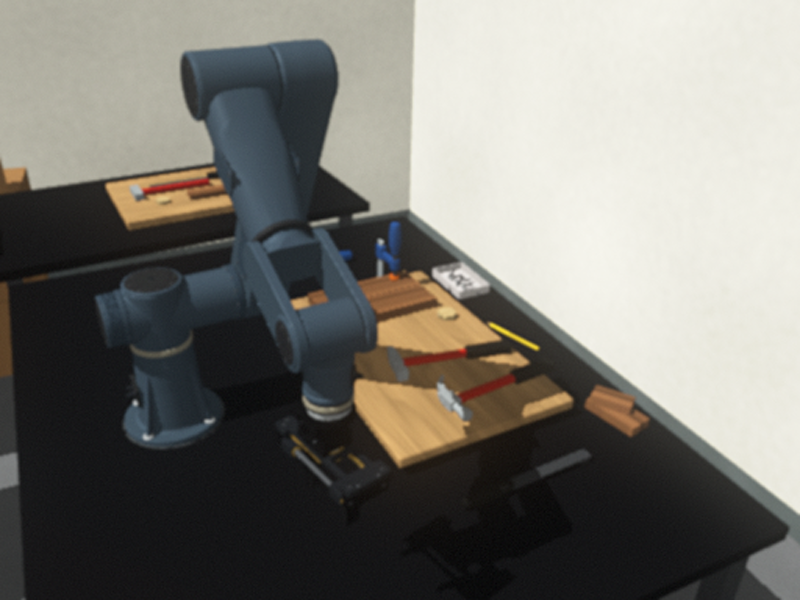

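The top view shows the claw hammer as the right-hand one, with its head near (565,313) in the 800 px image. The cross-peen head is at (483,331), and the four nails lie around (310–375, 330–338). In the side view the arm hides the ledge.

```bash
python3 - <<'E'
from h import *
im=camera("top")[:,:,::-1]
a=cv2.resize(im[195:240,185:255],(800,514),interpolation=cv2.INTER_CUBIC)
cv2.imwrite("pics/nails.png",a)
cv2.imwrite("pics/claw.png",cv2.resize(im[180:225,280:390],(800,327),interpolation=cv2.INTER_CUBIC))
np.set_printoptions(precision=3,suppress=True)
print(onz("top",565/1.5625,313/1.5625,.078),onz("top",483/1.5625,331/1.5625,.078))
for u,v in((310,331),(332,338),(353,330),(375,337)):print(onz("top",u/1.5625,v/1.5625,.116))
E
```

```text
[ 0.545 -0.278  0.078] [ 0.503 -0.104  0.078]
[0.496 0.257 0.116]
[0.483 0.211 0.116]
[0.5   0.168 0.116]
[0.486 0.123 0.116]
```

View pics/nails.png

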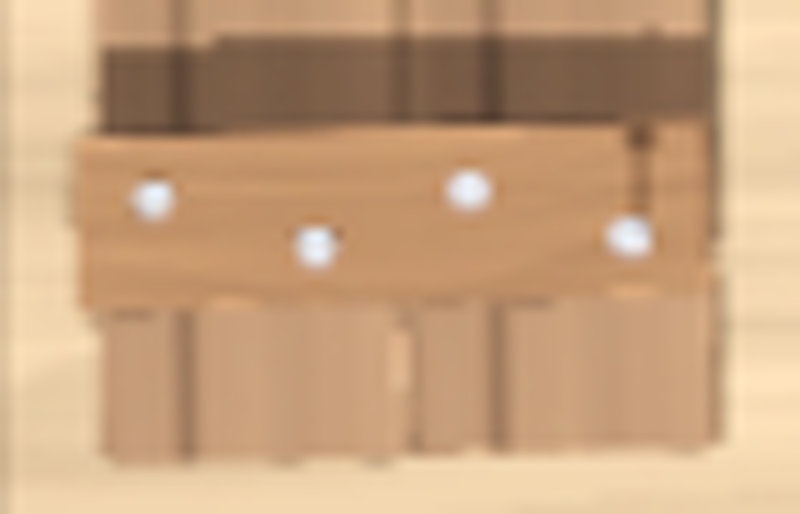

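View pics/claw.png

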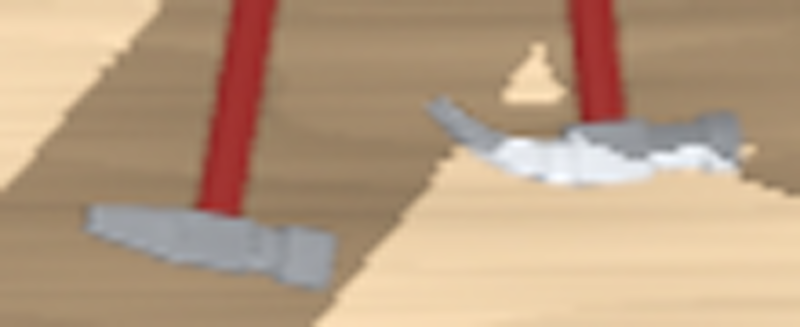

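The standing nail is the rightmost one: it casts a long shadow, and its head is at crop (630,237), which is full-frame (240.1,215.7). The claw head's middle is at crop (606,150), full-frame (363.3,200.6), with the claw curving off to the left.

```bash
cat >> h.py <<'E'
from scipy.spatial.transform import Rotation as R
def rows(target):
    o=get_obs();r=R.from_quat(o["tool_rot"]);return r.inv().apply(np.array(target)-o["position"])/.08
E
python3 - <<'E'
from h import *
np.set_printoptions(precision=3,suppress=True)
n=onz("top",240.1,215.7,.158);c=onz("top",363.3,200.6,.078);print(n,c)
p=get_obs()["position"]
print(rows(c+[0,0,.05]),rows(n+[0,0,.05]),R.from_quat(get_obs()["tool_rot"]).as_matrix())
E
```

```text
[0.486 0.121 0.158] [ 0.544 -0.283  0.078]
[ 5.781 -2.781  1.457] [ 6.261 -7.86   0.456] [[ 0.972  0.234  0.   ]
 [ 0.234 -0.972 -0.   ]
 [-0.     0.    -1.   ]]
```

```bash
for k in 1 2 3; do python3 -m inch '[0.25,-0.12,0,0,0,0, 0.5,-0.24,0,0,0,0, 0.75,-0.36,0,0,0,0, 0.96,-0.46,0,0,0,0]' 25; done
python3 -c "
from h import *
print(rows([.544,-.283,.126]))"
```

```text
time: 0.98
position: [0.213, -0.5529, 0.2445]
tool_rot: [0.993, 0.118, 0.0, -0.0]
ft_force: [-0.2, -0.5, 0.2]
grip_width: 0.0677
grip_force: 0.0
time: 1.32
position: [0.2792, -0.4991, 0.2446]
tool_rot: [0.993, 0.118, 0.0, -0.0]
ft_force: [-0.1, -0.2, -0.6]
grip_width: 0.0412
grip_force: 0.0
time: 1.65
position: [0.3453, -0.4454, 0.2447]
tool_rot: [0.993, 0.118, 0.0, -0.0]
ft_force: [-0.5, -0.2, 0.7]
grip_width: 0.0261
grip_force: 0.0
[ 2.88927411 -1.39241248  1.48460915]
```

```bash
for k in 1 2 3; do python3 -m inch '[0.25,-0.12,0,0,0,0, 0.5,-0.24,0,0,0,0, 0.75,-0.36,0,0,0,0, 0.96,-0.46,0,0,0,0, 0.96,-0.46,0,0,0,0]'; done
python3 - <<'E'
from h import *
print(rows([.544,-.283,.126]))
im=camera("side")[:,:,::-1]
cv2.imwrite("pics/s1.png",cv2.resize(im[120:300,190:430],(800,600),interpolation=cv2.INTER_CUBIC))
E
```

```text
time: 2.07
position: [0.4125, -0.3905, 0.2447]
tool_rot: [0.993, 0.119, 0.001, -0.0]
ft_force: [-0.8, -0.3, 0.3]
grip_width: 0.025
grip_force: 0.0
time: 2.48
position: [0.4782, -0.3375, 0.2447]
tool_rot: [0.993, 0.119, 0.001, -0.0]
ft_force: [0.3, -0.9, -0.6]
grip_width: 0.0249
grip_force: 0.0
time: 2.9
position: [0.5441, -0.2844, 0.2446]
tool_rot: [0.993, 0.119, 0.001, 0.0]
ft_force: [-0.1, -0.4, 0.0]
grip_width: 0.0252
grip_force: 0.0
[ 8.55858920e-04 -1.72639592e-02  1.48245515e+00]
```

View pics/s1.png

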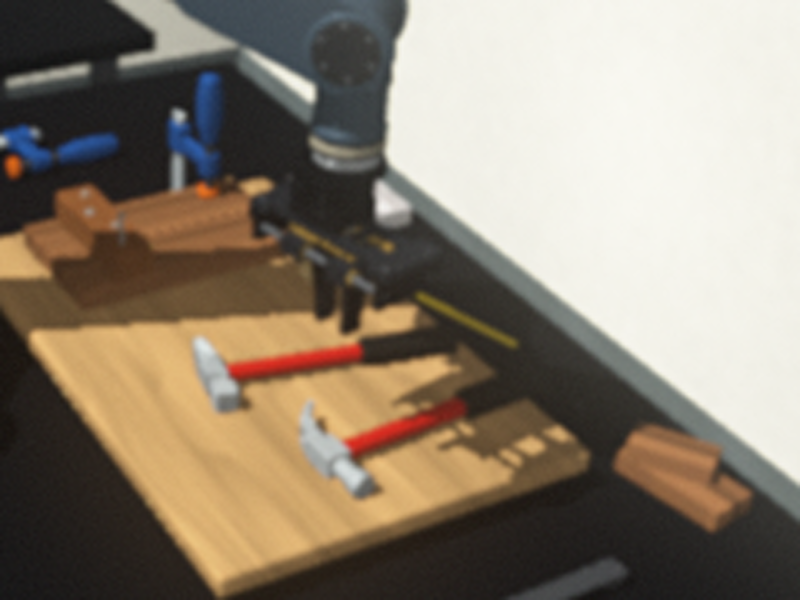

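The side view confirms that the near hammer has the split claw, with the middle of its head at about (330,455) in the crop. The standing nail is the one nearest the hammers, its head at about (119,218). I'll cross-check both against the top view, then descend.

```bash
python3 - <<'E'
from h import *
print(onz("side",190+330*.3,120+455*.3,.078))
for z in(.154,.158,.162):print(onz("side",190+119*.3,120+218*.3,z),onz("top",240.1,215.7,z))
E
python3 -m inch '[0,0,0.25,0,0,0, 0,0,0.5,0,0,0, 0,0,0.75,0,0,0, 0,0,0.75,0,0,0]'
```

```text
[ 0.53322149 -0.30481294  0.078     ]
[0.47988831 0.11006079 0.154     ] [0.48617663 0.12089778 0.154     ]
[0.47710059 0.1033009  0.158     ] [0.48617463 0.12073788 0.158     ]
[0.47431288 0.09654102 0.162     ] [0.48617263 0.12057798 0.162     ]
time: 3.28
position: [0.5389, -0.2851, 0.1807]
tool_rot: [0.993, 0.117, -0.003, -0.003]
ft_force: [-1.0, 0.6, -1.8]
grip_width: 0.0245
grip_force: 0.0
```

```bash
python3 - <<'E'
from h import *
np.set_printoptions(precision=3,suppress=True)
for u,v in((288,198),(609,196),(613,398),(289,401)):print(onz("top",u/1.5625,v/1.5625,.05))
for p in ([.544,-.283,.078],[.486,.121,.154],[.486,.121,.162]):
    u,v=proj("side",p);print((u-190)/.3,(v-120)/.3)
t=get_obs();tip=np.array(t["position"])-[0,0,.022];print(tip,proj("side",tip),proj("top",tip))
s=camera("side")[:,:,::-1];q=camera("top")[:,:,::-1]
cv2.imwrite("pics/b.png",np.hstack([cv2.resize(s[170:290,210:310],(400,480)),cv2.resize(q[150:270,300:400],(400,480))]))
E
```

```text
[0.785 0.322 0.05 ]
[ 0.803 -0.379  0.05 ]
[ 0.365 -0.388  0.05 ]
[0.346 0.306 0.05 ]
328.6335640060486 440.37026261157075
120.17450220622797 212.91882087386398
120.08050595072453 206.9457032370777
[ 0.539 -0.285  0.159] (np.float64(288.82742500612056), np.float64(233.09178910653682)) (np.float64(369.7801372017941), np.float64(201.2827879781916))
```

View pics/b.png

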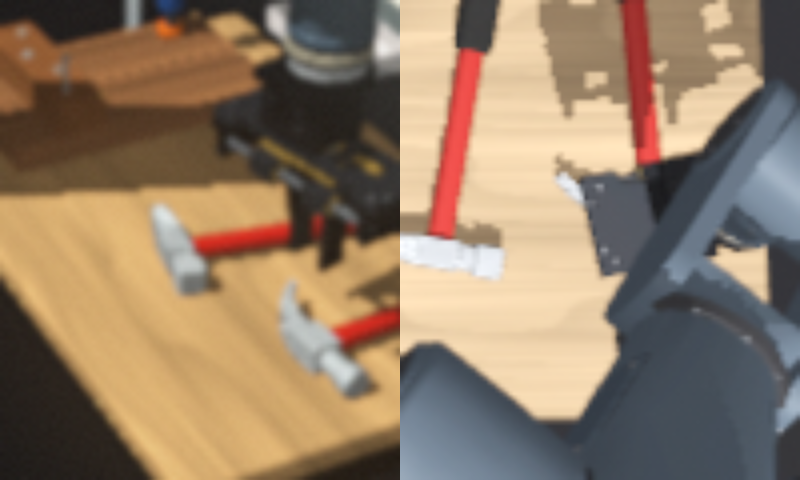

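The left half of that picture shows the fingertips where the calibration predicts them (288.8,233.1), just beyond and above the claw head. Both views agree well within tolerance, so I'll descend and hold.

```bash
python3 -m inch '[0,0,0.15,0,0,0, 0,0.02,0.3,0,0,0, 0,0.04,0.45,0,0,0, 0,0.05,0.6,0,0,0, 0,0.05,0.73,0,0,0, 0,0.05,0.73,0,0,0, 0,0.05,0.73,0,0,0, 0,0.05,0.73,0,0,0]'
python3 -m inch '[0,0,0,0,0,0, 0,0,0,0,0,0, 0,0,0,0,0,0, 0,0,0,0,0,0, 0,0,0,0,0,0, 0,0,0,0,0,0, 0,0,0,0,0,0, 0,0,0,0,0,0, 0,0,0,0,0,0, 0,0,0,0,0,0, 0,0,0,0,0,0, 0,0,0,0,0,0, 0,0,0,0,0,0, 0,0,0,0,0,0, 0,0,0,0,0,0, 0,0,0,0,0,0, 0,0,0,0,0,0, 0,0,0,0,0,0, 0,0,0,0,0,0, 0,0,0,0,0,0]'
python3 - <<'E'
from h import *
s=camera("side")[:,:,::-1]
cv2.imwrite("pics/c.png",cv2.resize(s[170:290,210:330],(480,480)))
print(rows([.485,.118,.26]))
E
```

```text
time: 4.05
position: [0.5437, -0.2893, 0.1262]
tool_rot: [0.993, 0.118, 0.0, 0.0]
ft_force: [0.2, 0.5, 0.5]
grip_width: 0.0247
grip_force: 0.0
time: 5.72
position: [0.5434, -0.2892, 0.1262]
tool_rot: [0.993, 0.118, -0.0, -0.0]
ft_force: [0.2, -0.2, -1.2]
grip_width: 0.0252
grip_force: 0.0
[ 0.47899313 -5.12013889 -1.67304923]
```

View pics/c.png

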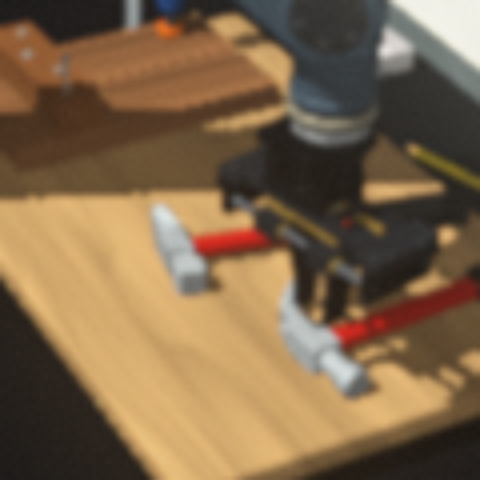

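The fingertips hover just above the claw head. I'll hold a bit longer, then rise and travel.

```bash
python3 -m inch '[0,0,0,0,0,0, 0,0,0,0,0,0, 0,0,0,0,0,0, 0,0,0,0,0,0, 0,0,0,0,0,0, 0,0,0,0,0,0, 0,0,0,0,0,0, 0,0,0,0,0,0]' | head -2
for k in 1 2; do python3 -m inch '[0,0,-0.2,0,0,0, 0,0,-0.4,0,0,0, 0,0,-0.6,0,0,0, 0,0,-0.83,0,0,0, 0,0,-0.83,0,0,0]' | head -3; done
for k in 1 2 3 4; do python3 -m inch '[0.02,-0.25,0,0,0,0, 0.05,-0.5,0,0,0,0, 0.07,-0.75,0,0,0,0, 0.1,-1,0,0,0,0, 0.1,-1,0,0,0,0]' | head -3; done
python3 -c "
from h import *
print(rows([.485,.118,.26]),rows([.485,.118,.205]))"
```

```text
time: 6.43
position: [0.5434, -0.2892, 0.1262]
time: 6.85
position: [0.5454, -0.2906, 0.1962]
tool_rot: [0.993, 0.118, 0.003, 0.003]
time: 7.27
position: [0.545, -0.2904, 0.2618]
tool_rot: [0.993, 0.118, 0.002, 0.002]
time: 7.68
position: [0.5307, -0.2055, 0.2571]
tool_rot: [0.993, 0.119, -0.002, -0.002]
time: 8.1
position: [0.5201, -0.127, 0.2576]
tool_rot: [0.993, 0.119, -0.001, -0.002]
time: 8.52
position: [0.5097, -0.0483, 0.258]
tool_rot: [0.993, 0.119, -0.001, -0.001]
time: 8.93
position: [0.4995, 0.0307, 0.2583]
tool_rot: [0.993, 0.119, -0.0, -0.0]
[ 0.08128632 -1.10275843 -0.02009974] [ 0.08186835 -1.10207169  0.66739967]
```

```bash
python3 -m inch '[0.02,-0.25,0,0,0,0, 0.05,-0.5,0,0,0,0, 0.07,-0.75,0,0,0,0, 0.08,-1,0,0,0,0, 0.08,-1,0,0,0,0, 0.08,-1,0,0,0,0]' | head -3
python3 -m inch '[0,-0.1,0,0,0,0, 0,-0.1,0,0,0,0, 0,-0.1,0.1,0,0,0, 0,-0.1,0.2,0,0,0, 0,-0.1,0.3,0,0,0, 0,-0.1,0.3,0,0,0, 0,-0.1,0.3,0,0,0]'
python3 - <<'E'
from h import *
np.set_printoptions(precision=3,suppress=True)
s=camera("side")[:,:,::-1];q=camera("top")[:,:,::-1]
cv2.imwrite("pics/d.png",np.hstack([cv2.resize(s[120:220,190:290],(400,400)),cv2.resize(q[160:260,190:290],(400,400))]))
t=np.array(get_obs()["position"])-[0,0,.022];print(proj("side",t),rows([.485,.118,.205]))
E
```

```text
time: 9.43
position: [0.488, 0.1079, 0.2586]
tool_rot: [0.993, 0.118, 0.0, 0.001]
time: 10.02
position: [0.4849, 0.1162, 0.2339]
tool_rot: [0.993, 0.117, -0.001, -0.0]
ft_force: [-0.1, -0.5, 0.2]
grip_width: 0.0251
grip_force: 0.0
(np.float64(226.21902395213954), np.float64(171.03505605444624)) [-0.002 -0.022  0.373]
```

View pics/d.png

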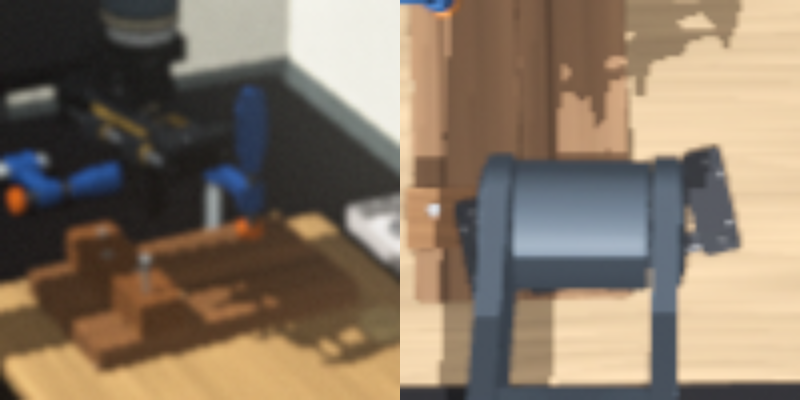

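The fingertips (side crop ≈(147,205)) sit straight above the nail head (145,257), roughly 55–60 mm up. I'll lower them by about 29 mm.

```bash
python3 -m inch '[0,0,0.1,0,0,0, 0,-0.02,0.2,0,0,0, 0,-0.02,0.3,0,0,0, 0,-0.02,0.37,0,0,0, 0,-0.02,0.37,0,0,0, 0,-0.02,0.37,0,0,0, 0,-0.02,0.37,0,0,0, 0,-0.02,0.37,0,0,0, 0,-0.02,0.37,0,0,0, 0,-0.02,0.37,0,0,0, 0,-0.02,0.37,0,0,0, 0,-0.02,0.37,0,0,0, 0,-0.02,0.37,0,0,0, 0,-0.02,0.37,0,0,0, 0,-0.02,0.37,0,0,0, 0,-0.02,0.37,0,0,0, 0,-0.02,0.37,0,0,0, 0,-0.02,0.37,0,0,0, 0,-0.02,0.37,0,0,0, 0,-0.02,0.37,0,0,0]'
python3 - <<'E'
from h import *
s=camera("side")[:,:,::-1]
cv2.imwrite("pics/e.png",cv2.resize(s[140:220,190:270],(480,480)))
E
```

```text
time: 11.78
position: [0.4851, 0.118, 0.2053]
tool_rot: [0.993, 0.118, -0.0, 0.0]
ft_force: [0.1, 0.2, -0.4]
grip_width: 0.0251
grip_force: 0.0
```

View pics/e.png

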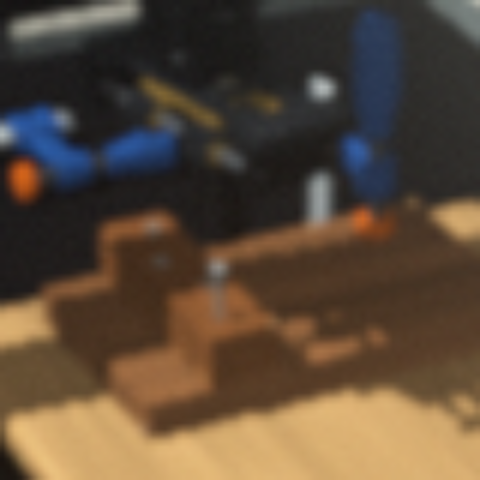

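The fingertips hover just above the nail head at (218,265), with a clear gap. I'm handing in.

```bash
python3 -c "
from rig import hand_in
print(hand_in())"
```

```text
the job is handed in; nothing more can be done
None
```

The arm pointed at the claw hammer's head for just over 2 s, then at the standing nail, and I handed the job in with the fingertips still about 2–3 cm above the nail; the wrist sensor showed no sign of contact, and no verdict came back.

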